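# Set the tablet counter's dial and start it

## Task

Push the black dial of the tablet counter round with a fingertip in its notch until its white index line points at the scale line marked by the red pip. Then, with the dial left there, press the green start button all the way down and let it come back up. Leave the bottles, cartons, cup and other things on the table and on the counter where they are.

Things in the scene. Friction and masses are not known exactly. Their poses are not given: they have to be found in the camera images.
- counter: white fixed machine box, 230 mm (its x) by 400 mm (y -195 to +205 mm), flat deck 45 mm above the table; origin on the table under the dial's axis, z up, turned up to 0.3 rad. On the deck, in its frame: dial at the origin, scale lines every 15 degrees, green button at (-40, -150) mm, steel hopper dish (radius 46, 36 mm high) at (40, 152), chute cover 11 mm high at (-90, 150)
- dial (a joint): turn of the dial about its vertical axis, rad, counter-clockwise from above positive, range -2.4 to 2.4; at 0 the index line points along the counter's +x, the finger notch along its -x. Turning takes about 0.12 N m (3 N at the notch); no spring, it stays where it is left
- index_tip (a point): point on the prolonged white index line of the dial, 96 mm from the axis (as the pips), at the height of the dial's top; it turns with the dial. The dial is a black disc of radius 70 mm, top 70 mm above the table; the painted line, 6 mm wide, runs over its top from 22 to 68 mm from the axis
- notch (a point): middle of the grey floor of the dial's finger notch, 46 mm from the axis, opposite the index line, 50 mm above the table; turns with the dial. The notch is 54 mm wide, its two upright parallel walls 20 mm high (dial top at 70 mm), reaches in to 18 mm from the axis and is open at the rim (70 mm)
- pip_red: round red marker pip, 18 mm across and 4 mm high, fixed on the counter's deck just outside one scale line, 96 mm from the dial's axis; origin at the centre of its underside, 45 mm above the table. The three pips swap places from run to run - this one marks the scale line to set
- pip_blue: round blue marker pip, 18 mm across and 4 mm high, fixed on the counter's deck just outside one scale line, 96 mm from the dial's axis; origin at the centre of its underside, 45 mm above the table. The three pips swap places from run to run
- pip_yellow: round yellow marker pip, 18 mm across and 4 mm high, fixed on the counter's deck just outside one scale line, 96 mm from the dial's axis; origin at the centre of its underside, 45 mm above the table. The three pips swap places from run to run
- start_top (a point): middle of the top of the green start button (32 mm across) on its round grey housing (48 mm across, 12 mm high); about 67 mm above the table when up
- start (a joint): how far the start button is down, in m: 0 up, 0.006 fully down; a spring needs 5 N to hold it fully down and brings it back up
- cup: loose white cup, radius 28 mm, 34 mm high, on the table below the counter's spout; origin at the centre of its underside
- vial: loose small amber vial with a white cap, radius 14 mm, 55 mm high, standing on the counter's deck at about (85, -155) mm of the counter; origin at the centre of its underside
- bottle_a: loose amber bottle with a yellow cap, radius 24 mm, 95 mm high, on the table to the right; origin at the centre of its underside
- bottle_b: loose amber bottle, just like bottle_a
- carton_a: loose white carton with a blue band, 45 x 110 x 30 mm, lying on the table to the left; origin at the centre of its underside
- carton_b: loose white carton with a green band, 45 x 110 x 30 mm, lying on the table to the left; origin at the centre of its underside
- spatula: loose counting spatula, 170 mm long, 32 mm wide, 6 mm thick, lying on the table to the right; origin on its underside near the middle

How it is judged:
By the outcome, as a careful person would: the job done as asked, in the order asked, and still so for the second after the job is handed in, with the robot touching nothing.
It also fails if it takes over 48 s, if anything falls off the work surface, if the arm or the gripper's body presses on something with over 40 N, if the wrist force passes 120 N, or if a joint passes its speed limit or range.

## Robot

A 7-joint arm with a two-finger parallel gripper is mounted at the origin on the work surface. World frame = base frame: x ahead of the robot, y to its left, z up, the work surface at z = 0. Lengths are in m, angles in rad, forces in N, time in s.
With the tool pointing down it reaches from about 0.425 to 0.875 m from the base axis. Payload 4.7 kg.
Tool frame: the origin (TCP) lies at the centre of the arm's flange, where the gripper is bolted on; the fingertips stand 173 mm ahead of it and the grasp point (between the pads) lies r.grasp_offset ahead of it (r.grasp_offset is the distance from the TCP to the grasp point, in m); z points along the fingers, y is the direction in which the jaws open and shut (so a half turn about z gives the same grasp; the last joint's range is limited). The gripper opens to 85 mm and grips with 20 to 120 N. Pads are 22 mm wide; open, the fingers measure 114 mm over their backs; the gripper's body (76 mm by 85 mm) begins 54 mm behind the grasp point. The pads swing forward as they close: fully open they stand 13 mm farther back than shut.
Start: joints at [1.188, 0.321, -0.07, 1.45, 0.023, 1.371, -0.057], TCP at [0.251, -0.6, 0.405] pointing down, gripper open.
Joint ranges: [-2.86, 2.86], [-0.3, 2.09], [-1.38, 1.24], [0.06, 2.45], [-1.56, 4.7], [0.09, 2.05], [-2.69, 2.69]. Speed limits (rad/s): [2.57, 2.57, 3.14, 3.14, 3.14, 3.14, 3.14].

## Interface

Orientations are given as [roll, pitch, yaw] about the fixed x, y, z axes, in that order (R = Rz(yaw) Ry(pitch) Rx(roll)).
In Python, from cell import r gives the robot as it stands. The module is installed in compiled form; this text tells all that it offers.
- The arm moves only by the tool carry_out, never from a script. Its argument "rows" is a list of rows, each a list of 4 numbers: the shift along the tool's x, y, z scaled (see below), then the turn about the tool's z scaled (see below). In form: [[dx, dy, dz, twist], ...]. A call has 1 to 10 rows; each row is the pose to reach, as a shift and turn from the pose measured when the call began, along the tool's axes at that moment, turning the shorter way round; what a row does not reach only later rows make up. The controller multiplies each number of a shift by 30 cm and each number of a turn by 360 degrees. A row lasts 1/10 s, in which the tool goes at most 50 mm and 8.59 degrees, less where a joint would pass 70% of its speed; a pose out of reach is approached as far as the arm can. A call with a number of a shift or a turn outside -1 to 1 is refused whole. A call with a gripper value outside its range is refused whole. "gripper" is the opening, from 0 (shut) to 1 (fully open), set as the call begins (left out, the last holds). The fingers move at their own pace and stop on an object; the grip force is fixed at half the most. Time passes only in rows, so rows that repeat a pose let the fingers close. It gives the time, the measured TCP pose, the force and the opening at its end, in the units of the state.
- r.observe(): the state, without advancing time (a new reading comes with each control period).
- r.snapshot(name): name is "side" or "top" or "wrist"; returns a dict with "pixels" (400x640x3 uint8, red, green, blue), "fx", "fy", "cx", "cy" (pixels), "distortion" ([k1, k2, p1, p2, k3] as OpenCV has them; the pictures are not rectified), "eye" and "orientation" of the camera in the world; the wrist camera has in their place "mount" (4x4, takes a point from camera to tool coordinates, whose origin is the TCP and whose axes are the flange's). Camera axes: x right, y down, z forward; pixel columns grow to the right and rows downward; lengths in m; the calibration is good to about 2 mm. A picture is of the moment at which its call begins: read the wrist's pose just before it. There is no depth.
- r.sign_off(): hands the job in, once; it reports no verdict.
The state is a dict: "t": time; "qpos": joint angles; "joint_velocities": joint speeds; "joint_torque": joint torques, N m; "tcp_pos": TCP position; "tool_rot": TCP orientation; "force": force on the tool from outside, world axes, zero at the start; "ft_torque": the same for the moment, N m; "opening": finger opening in m.
Only numpy, scipy, OpenCV 4.12 (cv2) and the standard library are available. Lean on these libraries where they do the work, as an engineer would, in place of code of your own. Each camera call takes 0.05 s, during which the arm holds its last target.

## Working session

There is one attempt and no reset: what is moved stays moved. The work goes in short steps, Python scripts to look and compute and a tool call to move; the robot and the scene stay as the last step left them, time stands still between calls to the robot, and variables do not carry over. Pictures are saved under pics/ and viewed, and the job is handed in when it is done.

Besides the shell and the picture viewer there is one more tool, called after "Call:" as a command line: name --pt "numbers of a row" for each row, then --argument value for the rest. carry_out: Moves the arm, as the interface text tells. Its arguments: {"type":"object","properties":{"rows":{"type":"array"},"gripper":{"type":"number"}},"required":["rows"]}

```bash
mkdir -p pics; python3 - <<'E'
from cell import r
import cv2, json
s=r.observe(); print(s, r.grasp_offset)
for n in ("top","side"):
    c=r.snapshot(n); cv2.imwrite(f"pics/{n}0.png",c["pixels"][:,:,::-1]); print(n,{k:v for k,v in c.items() if k!="pixels"})
E
```

```text
{'t': 0.0, 'qpos': array([ 1.18807661,  0.32185489, -0.07007897,  1.4516858 ,  0.0225919 ,
        1.37079984, -0.0568976 ]), 'joint_velocities': array([-0.00031159, -0.00015773, -0.00038095,  0.00046597,  0.00021792,
        0.00069311, -0.00158969]), 'joint_torque': array([ 9.08049060e-05, -4.93573737e+01, -3.81659986e-01, -3.14331722e+01,
        1.31773987e-02,  1.13827205e-02,  9.68741972e-06]), 'tcp_pos': array([ 0.25110587, -0.59931559,  0.40359699]), 'tool_rot': array([-3.13963387e+00,  9.26801334e-05,  3.96845936e-01]), 'force': array([0.16269768, 0.41013171, 0.00505638]), 'ft_torque': array([-0.00226176, -0.02963654, -0.05002937]), 'opening': 0.08551326627924172} 0.1547
top {'fx': 474.15636725372394, 'fy': 474.15636725372394, 'cx': 320.463709760233, 'cy': 198.11785639382734, 'distortion': array([-0.10503024,  0.        ,  0.        ,  0.        ,  0.        ]), 'eye': array([0.47053045, 0.01659843, 1.32286346]), 'orientation': array([-3.09077687, -0.01706747, -1.57451896])}
side {'fx': 373.89411302972144, 'fy': 373.89411302972144, 'cx': 318.6330267616368, 'cy': 197.63166026895388, 'distortion': array([-0.05709367,  0.        ,  0.        ,  0.        ,  0.        ]), 'eye': array([ 0.35412203, -0.98938673,  0.65214564]), 'orientation': array([-2.08948675, -0.01443912, -0.18602321])}
```

View pics/top0.png

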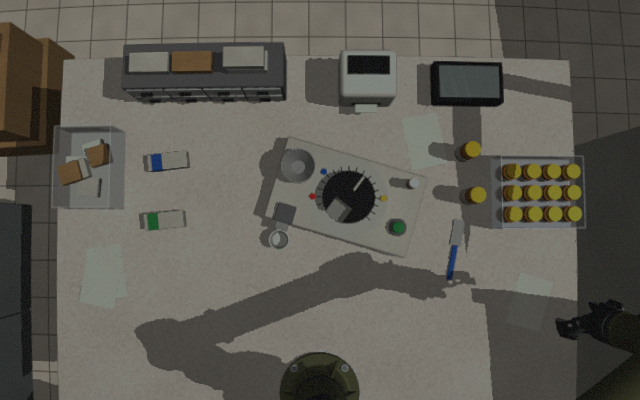

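View pics/side0.png

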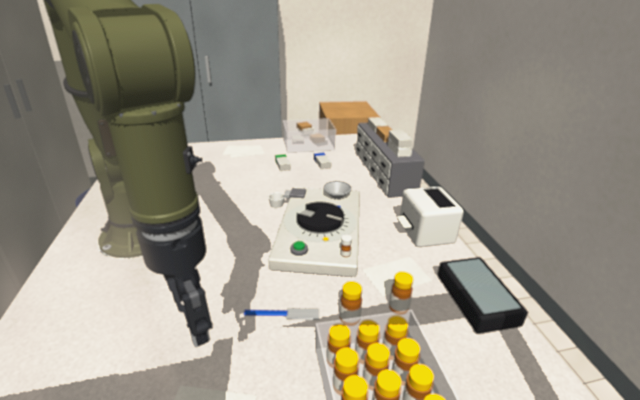

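```bash
python3 - <<'E'
import cv2
i=cv2.imread("pics/top0.png"); c=i[80:280,220:420]; cv2.imwrite("pics/top0c.png",cv2.resize(c,(600,600),interpolation=cv2.INTER_CUBIC))
E
```

```text
(no output)
```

View pics/top0c.png

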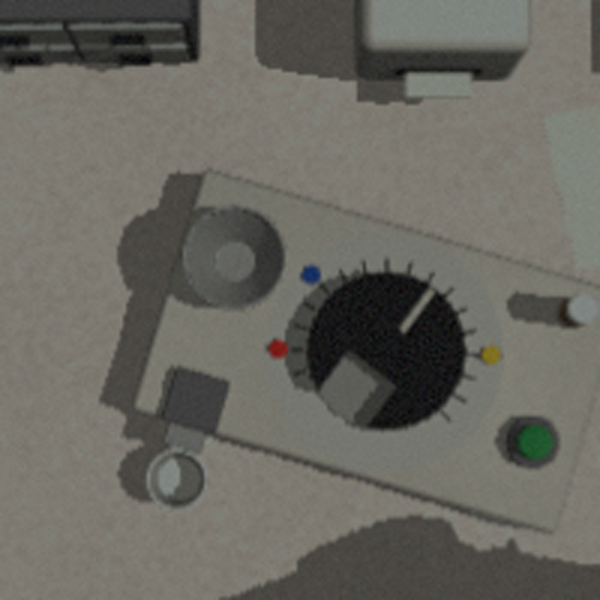

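The top view shows the dial centre near (348,197), the index line pointing up and to the right, and the red pip at (312,196), left of the dial. Next I'll convert these to world positions.

```bash
cat > h.py <<'E'
import numpy as np, cv2
from scipy.spatial.transform import Rotation as R
def ray(c,uv,s=None):
    K=np.array([[c["fx"],0,c["cx"]],[0,c["fy"],c["cy"]],[0,0,1]])
    p=cv2.undistortPoints(np.array([[uv]],float),K,np.array(c["distortion"]),criteria=None) if False else cv2.undistortPoints(np.array([[uv]],float),K,np.array(c["distortion"]))
    d=np.array([*p[0,0],1])
    if "mount" in c:
        M=np.array(c["mount"]); Rt=R.from_euler("xyz",s["tool_rot"]).as_matrix()
        return s["tcp_pos"]+Rt@M[:3,3], Rt@M[:3,:3]@d
    return np.array(c["eye"]), R.from_euler("xyz",c["orientation"]).as_matrix()@d
def plane(c,uv,z,s=None):
    o,d=ray(c,uv,s); return o+d*(z-o[2])/d[2]
def proj(c,P,s=None):
    K=np.array([[c["fx"],0,c["cx"]],[0,c["fy"],c["cy"]],[0,0,1]])
    if "mount" in c:
        M=np.array(c["mount"]); Rt=R.from_euler("xyz",s["tool_rot"]).as_matrix()
        o=s["tcp_pos"]+Rt@M[:3,3]; Rc=Rt@M[:3,:3]
    else: o=np.array(c["eye"]); Rc=R.from_euler("xyz",c["orientation"]).as_matrix()
    q=(np.atleast_2d(P)-o)@Rc
    return cv2.projectPoints(q,np.zeros(3),np.zeros(3),K,np.array(c["distortion"]))[0][:,0]
E
python3 - <<'E'
from cell import r
from h import *
c=r.snapshot("top")
pts=dict(red=(278,349,.049),blue=(310,274,.049),yel=(491,355,.049),dial=(386,350,.07),i0=(402,330,.07),i1=(433,291,.07),green=(536,442,.067),cTL=(208,172,.045),cBR=(552,531,.045),cBL=(136,408,.045),notchtip=(352,388,.05),hop=(234,258,.081),cup=(175,478,.034),vial=(580,309,.1))
W={}
for k,(x,y,z) in pts.items():
    W[k]=plane(c,((x+.5)/3-.5+220,(y+.5)/3-.5+80),z); print(k,W[k].round(4))
d=W["dial"]
for k in("red","blue","yel","i0","i1"):
    v=(W[k]-d)[:2]; print(k,np.hypot(*v),np.degrees(np.arctan2(v[1],v[0])))
v=W["cTL"]-W["cBL"];print("yaw",np.degrees(np.arctan2(v[1],v[0])))
v=W["cBL"]-W["cBR"];print("yaw",np.degrees(np.arctan2(v[1],v[0]))-90)
E
```

```text
red [0.541  0.0165 0.049 ]
blue [ 0.6085 -0.0125  0.049 ]
yel [ 0.5351 -0.1753  0.049 ]
dial [ 0.5387 -0.0789  0.07  ]
i0 [ 0.5564 -0.0932  0.07  ]
i1 [ 0.591 -0.121  0.07 ]
green [ 0.4568 -0.212   0.067 ]
cTL [0.7021 0.0795 0.045 ]
cBR [ 0.3763 -0.2298  0.045 ]
cBL [0.4886 0.1441 0.045 ]
notchtip [ 0.5058 -0.0497  0.05  ]
hop [0.6193 0.0549 0.081 ]
cup [0.4254 0.1099 0.034 ]
vial [ 0.5723 -0.2459  0.1   ]
red 0.09541030140924227 88.61276278160315
blue 0.09635759944841407 43.564031821355776
yel 0.09641629893931225 -92.1540027125332
i0 0.02273454271816883 -38.97268364469958
i1 0.06712196232159702 -38.86373069767413
yaw -16.825112662833483
yaw -16.70724405654738
```

```bash
cat >> h.py <<'E'
DIAL=np.array([.5387,-.0789])
def rows(s,targets):
    """targets: (x,y,z,yawdeg) tcp -> scaled rows"""
    R0=R.from_euler("xyz",s["tool_rot"]).as_matrix()
    for x,y,z,yw in targets:
        d=R0.T@(np.array([x,y,z])-s["tcp_pos"])/.3
        R1=R.from_euler("xyz",[np.pi,0,np.radians(yw)]).as_matrix()
        a=R0.T@R1; t=np.degrees(np.arctan2(a[1,0],a[0,0]))/360
        print([round(float(v),3) for v in (*d,t)])
def st(s): print("t",s["t"],"tcp",s["tcp_pos"].round(4),"rot",np.degrees(s["tool_rot"]).round(2),"F",s["force"].round(2),"op",round(s["opening"],4))
def fing(dialang,rad,tan): # notch-frame point -> world; dialang world index deg
    a=np.radians(dialang+180); return DIAL+rad*np.array([np.cos(a),np.sin(a)])+tan*np.array([-np.sin(a),np.cos(a)])
E
python3 - <<'E'
from cell import r
from h import *
s=r.observe(); n=fing(-38.9,.046,0); print(n)
a=s["tcp_pos"]; 
rows(s,[(*(a[:2]+(n-a[:2])*.5),.38,37),(*(a[:2]+(n-a[:2])*.68),.36,45)])
E
```

```text
[ 0.50290082 -0.0500137 ]
[0.741, -0.682, 0.081, -0.04]
[1.008, -0.928, 0.148, -0.062]
```

Call:
carry_out --pt "0.12 -0.11 0.013 -0.008" --pt "0.24 -0.22 0.026 -0.016" --pt "0.36 -0.33 0.04 -0.024" --pt "0.48 -0.44 0.053 -0.032" --pt "0.6 -0.55 0.066 -0.04" --pt "0.74 -0.68 0.08 -0.045" --pt "0.74 -0.68 0.08 -0.045" --pt "0.74 -0.68 0.08 -0.045" --gripper 0

```text
t: 0.95
tcp_pos: [0.3779, -0.3235, 0.3801]
tool_rot: [-3.14, -0.0, 0.684]
force: [0.4, -1.0, 0.2]
opening: -0.0003
```

```bash
python3 - <<'E'
from cell import r
from h import *
s=r.observe(); st(s); n=fing(-38.9,.046,0)
rows(s,[(*n,.33,51.1)])
E
```

```text
t 0.95 tcp [ 0.3779 -0.3235  0.3801] rot [-179.92   -0.     39.18] F [ 0.38 -0.99  0.16] op -0.0003
[0.899, -0.443, 0.168, -0.033]
```

Call:
carry_out --pt "0.15 -0.07 0.03 -0.005" --pt "0.3 -0.14 0.06 -0.01" --pt "0.45 -0.21 0.09 -0.017" --pt "0.6 -0.29 0.12 -0.025" --pt "0.75 -0.36 0.14 -0.033" --pt "0.9 -0.443 0.168 -0.033" --pt "0.9 -0.443 0.168 -0.033" --pt "0.9 -0.443 0.168 -0.033" --pt "0.9 -0.443 0.168 -0.033"

```text
t: 1.85
tcp_pos: [0.5031, -0.0526, 0.3298]
tool_rot: [-3.14, 0.001, 0.888]
force: [-0.6, -0.6, -0.0]
opening: -0.0002
```

```bash
python3 - <<'E'
from cell import r
from h import *
s=r.observe(); st(s); n=fing(-38.9,.046,0)
c=r.snapshot("wrist"); cv2.imwrite("pics/w1.png",c["pixels"][:,:,::-1]); print(np.array(c["mount"]).round(3))
print(proj(c,np.array([[*DIAL,.07],[*n,.05],[*fing(-38.9,-.068,0),.07],[.541,.0165,.049]]),s))
rows(s,[(*n,.26,51.1),(*n,.23,51.1)])
E
```

```text
t 1.85 tcp [ 0.5031 -0.0526  0.3298] rot [-1.7992e+02  4.0000e-02  5.0860e+01] F [-0.56 -0.58 -0.04] op -0.0002
[[-0.001 -0.957 -0.29   0.074]
 [ 1.    -0.001  0.001  0.001]
 [-0.001 -0.29   0.957  0.03 ]
 [ 0.     0.     0.     1.   ]]
[[380.6718964  206.79885983]
 [315.07794123 199.11916044]
 [477.01698825 206.35677915]
 [296.88659437  94.23094141]]
[0.006, -0.006, 0.233, -0.001]
[0.006, -0.005, 0.333, -0.001]
```

View pics/w1.png

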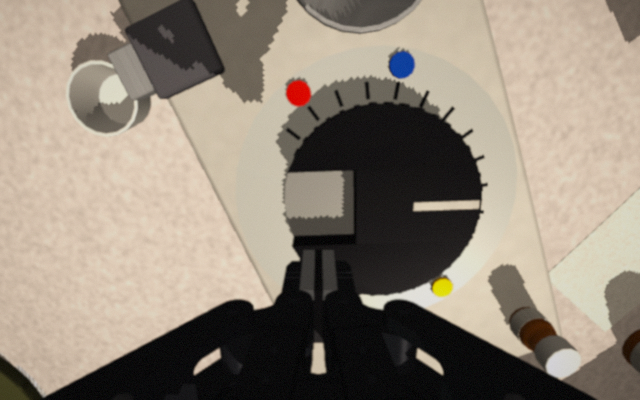

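The wrist view agrees with the projection: notch floor at (318,203), index tip at (480,206), red pip at (298,93). Descending into the notch.

Call:
carry_out --pt "0.006 -0.006 0.08 0" --pt "0.006 -0.006 0.16 0" --pt "0.006 -0.006 0.233 0" --pt "0.006 -0.006 0.27 0" --pt "0.006 -0.006 0.3 0" --pt "0.006 -0.006 0.32 0" --pt "0.006 -0.006 0.333 0" --pt "0.006 -0.006 0.333 0" --pt "0.006 -0.006 0.333 0"

```text
t: 2.8
tcp_pos: [0.5029, -0.0502, 0.2305]
tool_rot: [-3.141, 0.0, 0.887]
force: [-0.3, 0.3, 0.1]
opening: 0.0001
```

```bash
python3 - <<'E'
from cell import r
from h import *
s=r.observe(); st(s)
c=r.snapshot("wrist"); cv2.imwrite("pics/w2.png",c["pixels"][:,:,::-1])
c=r.snapshot("side"); cv2.imwrite("pics/s2.png",cv2.resize(c["pixels"][150:290,220:420,::-1],None,fx=4,fy=4))
E
```

```text
t 2.8 tcp [ 0.5029 -0.0502  0.2305] rot [-1.7999e+02  2.0000e-02  5.0810e+01] F [-0.29  0.27  0.07] op 0.0001
```

View pics/w2.png

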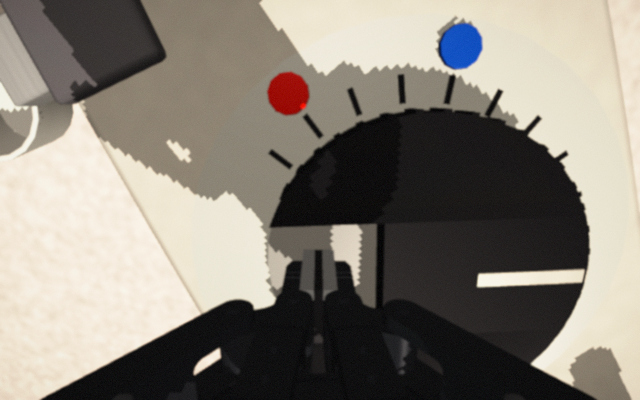

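View pics/s2.png

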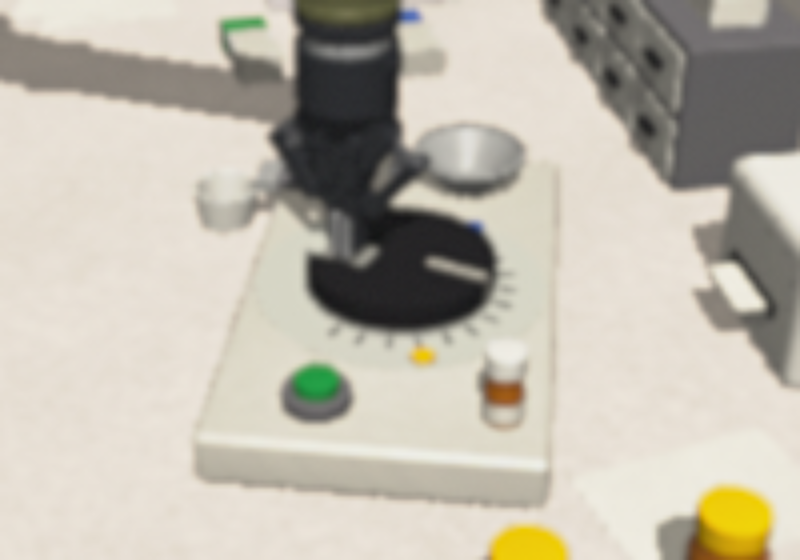

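The fingertip is in the notch with about 0 N force. Now computing the push arc.

```bash
python3 - <<'E'
from cell import r
from h import *
s=r.observe()
T=[(*fing(-38.9,.046,.008),.2305,51.1)]+[(*fing(p,.046,.0155),.2295,p+90) for p in (-38.9,-34,-29,-24,-19,-14,-9,-4,1)]
rows(s,T)
E
```

```text
[-0.026, -0.0, 0.0, -0.001]
[-0.051, -0.0, 0.004, -0.001]
[-0.064, 0.005, 0.004, -0.014]
[-0.077, 0.011, 0.004, -0.028]
[-0.089, 0.018, 0.004, -0.042]
[-0.1, 0.027, 0.004, -0.056]
[-0.111, 0.036, 0.004, -0.07]
[-0.121, 0.046, 0.004, -0.084]
[-0.129, 0.057, 0.004, -0.098]
[-0.137, 0.069, 0.004, -0.112]
```

Call:
carry_out --pt "-0.026 0 0 0" --pt "-0.051 0 0.004 0" --pt "-0.064 0.005 0.004 -0.014" --pt "-0.077 0.011 0.004 -0.028" --pt "-0.089 0.018 0.004 -0.042" --pt "-0.1 0.027 0.004 -0.056" --pt "-0.111 0.036 0.004 -0.07" --pt "-0.121 0.046 0.004 -0.084" --pt "-0.129 0.057 0.004 -0.098" --pt "-0.137 0.069 0.004 -0.112"

```text
t: 3.9
tcp_pos: [0.4923, -0.095, 0.2293]
tool_rot: [-3.14, -0.001, 1.594]
force: [-0.9, 3.1, 0.7]
opening: 0.0002
```

```bash
python3 - <<'E'
from cell import r
from h import *
s=r.observe(); st(s)
c=r.snapshot("wrist"); cv2.imwrite("pics/w3.png",c["pixels"][:,:,::-1])
print(proj(c,np.array([[*DIAL,.07],[*fing(0,-.068,0),.07]]),s))
rows(s,[(*fing(p,.046,.0155),.2295,p+90) for p in (6,11,16,21,26,31,36,41,46,51)])
E
```

```text
t 3.9 tcp [ 0.4923 -0.095   0.2293] rot [-1.7992e+02 -5.0000e-02  9.1330e+01] F [-0.91  3.14  0.68] op 0.0002
[[431.03658676 249.24615058]
 [590.52550836 251.73441096]]
[-0.014, 0.007, -0.001, -0.013]
[-0.027, 0.013, -0.001, -0.027]
[-0.039, 0.02, -0.001, -0.041]
[-0.05, 0.029, -0.001, -0.055]
[-0.061, 0.038, -0.001, -0.069]
[-0.071, 0.048, -0.001, -0.082]
[-0.08, 0.059, -0.001, -0.096]
[-0.088, 0.071, -0.001, -0.11]
[-0.094, 0.083, -0.001, -0.124]
[-0.1, 0.096, -0.001, -0.138]
```

View pics/w3.png

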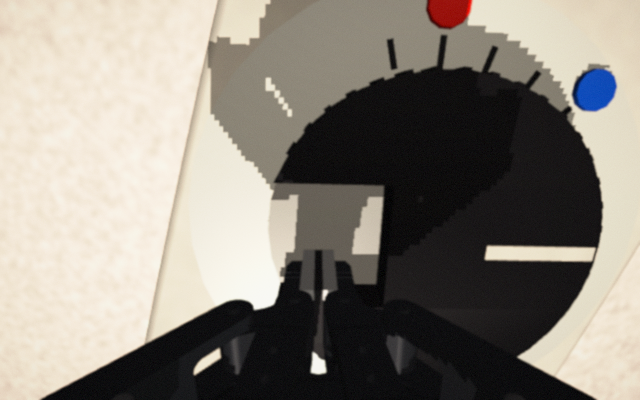

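The dial is turning as planned with 3 N force; the index tip is at (595,254). Continuing.

Call:
carry_out --pt "-0.014 0.007 0 -0.013" --pt "-0.027 0.013 0 -0.027" --pt "-0.039 0.02 0 -0.041" --pt "-0.05 0.029 0 -0.055" --pt "-0.061 0.038 0 -0.069" --pt "-0.071 0.048 0 -0.082" --pt "-0.08 0.059 0 -0.096" --pt "-0.088 0.071 0 -0.11" --pt "-0.094 0.083 0 -0.124" --pt "-0.1 0.096 0 -0.138"

```text
t: 4.95
tcp_pos: [0.5215, -0.1248, 0.2292]
tool_rot: [-3.141, -0.003, 2.465]
force: [-1.1, 3.1, 2.9]
opening: 0.0001
```

```bash
python3 - <<'E'
from cell import r
from h import *
s=r.observe(); st(s)
rows(s,[(*fing(p,.046,.0155),.2295,p+90) for p in (56,61,66,71,75,79,82,84,84,84)])
E
```

```text
t 4.95 tcp [ 0.5215 -0.1248  0.2292] rot [-1.7996e+02 -1.6000e-01  1.4125e+02] F [-1.06  3.15  2.93] op 0.0001
[-0.013, 0.007, -0.001, -0.013]
[-0.026, 0.013, -0.001, -0.027]
[-0.038, 0.02, -0.001, -0.041]
[-0.049, 0.028, -0.001, -0.055]
[-0.058, 0.036, -0.001, -0.066]
[-0.066, 0.044, -0.001, -0.077]
[-0.072, 0.05, -0.001, -0.085]
[-0.075, 0.054, -0.001, -0.091]
[-0.075, 0.054, -0.001, -0.091]
[-0.075, 0.054, -0.001, -0.091]
```

Call:
carry_out --pt "-0.013 0.007 0 -0.013" --pt "-0.026 0.013 0 -0.027" --pt "-0.038 0.02 0 -0.041" --pt "-0.049 0.028 0 -0.055" --pt "-0.058 0.036 0 -0.066" --pt "-0.066 0.044 0 -0.077" --pt "-0.072 0.05 0 -0.085" --pt "-0.075 0.054 0 -0.091" --pt "-0.075 0.054 0 -0.091"

```text
t: 5.85
tcp_pos: [0.5484, -0.1269, 0.2288]
tool_rot: [3.141, -0.005, 3.035]
force: [-1.8, 0.3, 1.0]
opening: 0.0002
```

```bash
python3 - <<'E'
from cell import r
from h import *
s=r.observe(); st(s)
c=r.snapshot("wrist"); cv2.imwrite("pics/w4.png",c["pixels"][:,:,::-1])
print(proj(c,np.array([[*DIAL,.07],[*fing(84,-.068,0),.07]]),s))
c=r.snapshot("top"); cv2.imwrite("pics/t4.png",cv2.resize(c["pixels"][130:260,270:400,::-1],(780,780//1),interpolation=cv2.INTER_CUBIC)[:600])
E
```

```text
t 5.85 tcp [ 0.5484 -0.1269  0.2288] rot [179.99  -0.26 173.9 ] F [-1.84  0.34  1.04] op 0.0002
[[432.96153261 250.81479438]
 [593.52476346 249.50924787]]
```

View pics/w4.png

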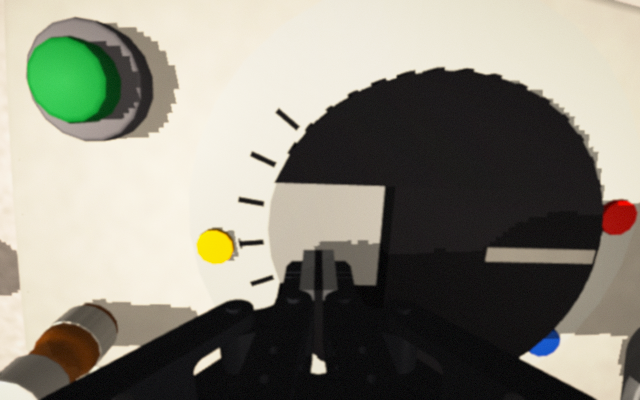

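View pics/t4.png

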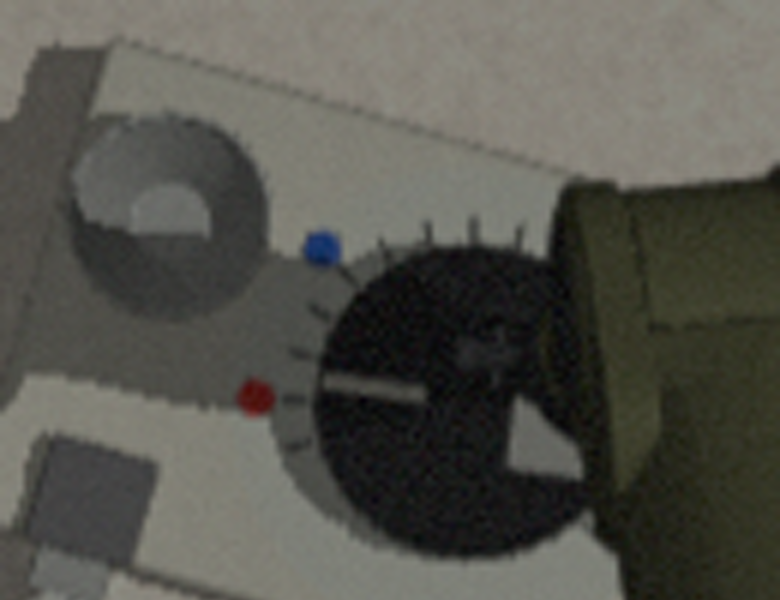

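The index is just short of the red pip in both views: wrist line (486,254)–(594,257) with the pip at (619,217).

```bash
cat > m.py <<'E'
from h import *
def ang(a,b): v=(b-a)[:2]; return np.degrees(np.arctan2(v[1],v[0]))
E
python3 - <<'E'
from cell import r
from m import *
s=r.observe(); c=r.snapshot("wrist")
P=lambda u,v,z:plane(c,(u,v),z,s)
red,yel=P(619,217,.049),P(215,246,.049); i0,i1=P(486,254,.07),P(594,256.5,.07)
mid=(red+yel)/2
print(red,yel,mid,np.linalg.norm(red-yel)/2,"target",ang(yel,red),"index line",ang(i0,i1),"from mid",ang(mid,i1), ang(mid,i0))
c=r.snapshot("top"); Q=lambda u,v,z:plane(c,((u+.5)/6-.5+270,(v+.5)/6-.5+130),z)
red=Q(256,397,.049); i0,i1=Q(424,394,.07),Q(323,380,.07); print("top",red,ang(i0,i1),ang(np.array([*DIAL,0]),i1),ang(mid,i1),ang(mid,red),ang(np.array([*DIAL,0]),red))
E
```

```text
[0.54184001 0.0168301  0.049     ] [ 0.53556913 -0.17484834  0.049     ] [ 0.53870457 -0.07900912  0.049     ] 0.09589049581120146 target 88.1262017386425 index line 81.98264113775132 from mid 81.24710703947711 79.71546918541674
top [0.54168848 0.01669146 0.049     ] 81.94475601477059 82.02461508690341 82.04149440934371 88.21411719947032 88.2093432258232
```

```bash
python3 - <<'E'
from cell import r
from m import *
s=r.observe(); st(s)
rows(s,[(*fing(p,.046,.0155),.2295,p+90) for p in (86,88,90)])
E
```

```text
t 6.05 tcp [ 0.5486 -0.1268  0.2288] rot [179.99  -0.22 173.91] F [-1.71 -1.01 -0.22] op 0.0002
[-0.007, 0.004, -0.002, -0.006]
[-0.013, 0.006, -0.002, -0.011]
[-0.018, 0.008, -0.002, -0.017]
```

Call:
carry_out --pt "-0.007 0.004 0 -0.006" --pt "-0.013 0.006 0 -0.011" --pt "-0.018 0.008 0 -0.017" --pt "-0.018 0.008 0 -0.017" --pt "-0.018 0.008 0 -0.017"

```text
t: 6.55
tcp_pos: [0.5545, -0.1249, 0.2288]
tool_rot: [3.141, -0.003, -3.141]
force: [-0.4, -0.4, 0.6]
opening: 0.0001
```

```bash
python3 - <<'E'
from cell import r
from m import *
s=r.observe(); st(s)
c=r.snapshot("wrist"); cv2.imwrite("pics/w5.png",c["pixels"][:,:,::-1])
for p in (86,87,88,89,90): print(p,proj(c,np.array([[*fing(p,-.022,0),.07],[*fing(p,-.068,0),.07]]),s).round(1).tolist())
c=r.snapshot("top"); cv2.imwrite("pics/t5.png",cv2.resize(c["pixels"][160:230,300:400,::-1],(800,560),interpolation=cv2.INTER_CUBIC))
E
```

```text
t 6.55 tcp [ 0.5545 -0.1249  0.2288] rot [ 1.7995e+02 -1.7000e-01 -1.7998e+02] F [-0.44 -0.37  0.65] op 0.0001
86 [[484.0, 251.3], [589.4, 257.5]]
87 [[484.2, 250.4], [590.2, 254.9]]
88 [[484.3, 249.6], [591.0, 252.3]]
89 [[484.5, 248.7], [591.7, 249.7]]
90 [[484.6, 247.9], [592.4, 247.1]]
```

View pics/w5.png

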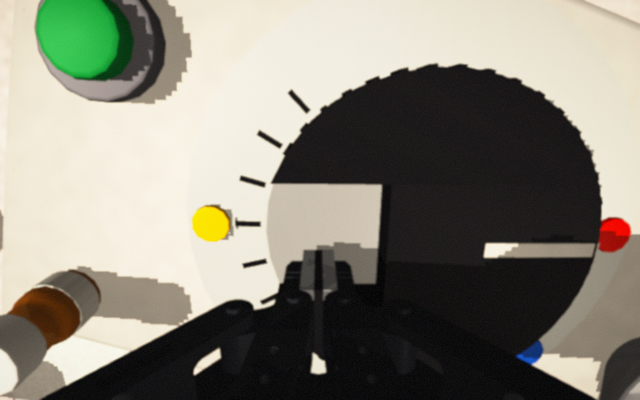

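View pics/t5.png

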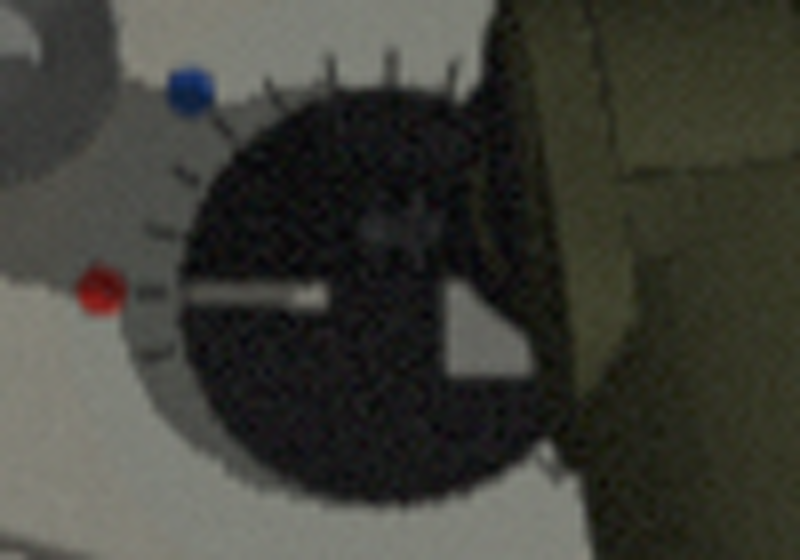

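The index line is at (484,250)–(594,251), about 88.4° against a target of 88.2°. I'll back off the wall, lift and re-check.

Call:
carry_out --pt "0.025 0 0 0" --pt "0.045 0 0 0" --pt "0.045 0 0 0" --pt "0.045 0 -0.1 0" --pt "0.045 0 -0.25 0" --pt "0.045 0 -0.4 0" --pt "0.045 0 -0.4 0" --pt "0.045 0 -0.4 0"

```text
t: 7.45
tcp_pos: [0.5416, -0.1249, 0.35]
tool_rot: [-3.141, -0.0, -3.142]
force: [-0.9, 0.2, -0.1]
opening: 0.0001
```

```bash
python3 - <<'E'
from cell import r
from m import *
s=r.observe(); st(s)
c=r.snapshot("wrist"); cv2.imwrite("pics/w6.png",c["pixels"][:,:,::-1])
cv2.imwrite("pics/w6c.png",cv2.resize(c["pixels"][130:280,200:600,::-1],(800,300),interpolation=cv2.INTER_CUBIC))
E
```

```text
t 7.45 tcp [ 0.5416 -0.1249  0.35  ] rot [-1.7995e+02 -3.0000e-02 -1.8000e+02] F [-0.86  0.22 -0.05] op 0.0001
```

View pics/w6.png

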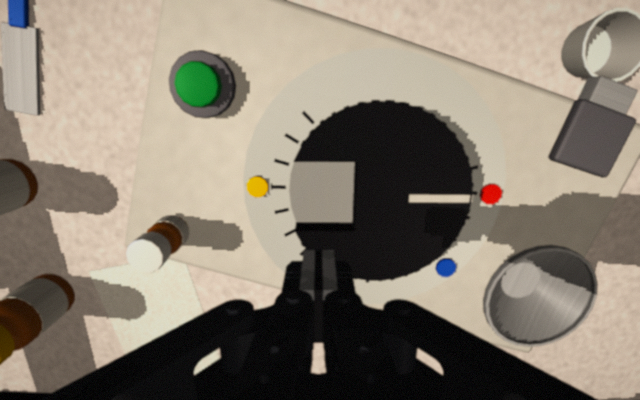

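View pics/w6c.png

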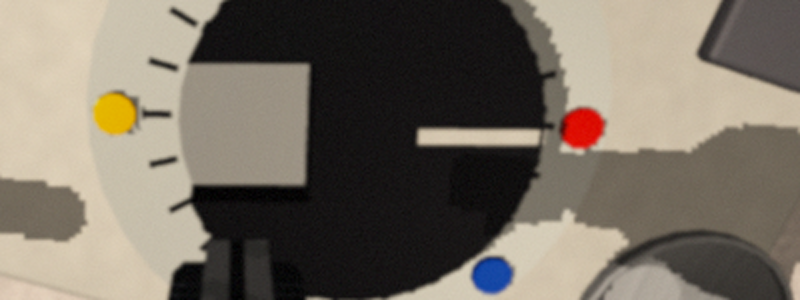

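```bash
python3 - <<'E'
from cell import r
from m import *
s=r.observe(); c=r.snapshot("wrist")
P=lambda u,v,z:plane(c,((u+.5)/2-.5+200,(v+.5)/2-.5+130),z,s)
red,yel=P(583,128,.049),P(115,113,.049); i0,i1=P(418,137,.07),P(542,138.5,.07); mid=(red+yel)/2
print(mid,np.linalg.norm(red-yel)/2,"target",ang(yel,red),"line",ang(i0,i1),"frommid",ang(mid,i1))
g=plane(c,(198,84),.067,s); print("green",g)
yw=np.radians(ang(yel,red)-105); Rz=np.array([[np.cos(yw),-np.sin(yw)],[np.sin(yw),np.cos(yw)]])
gm=mid[:2]+Rz@[-.04,-.15]; print("model",gm)
t=(gm+g[:2])/2
rows(s,[(*t,.30,180),(*t,.2485,180),(*t,.2335,180)])
E
```

```text
[ 0.53712487 -0.0790934   0.049     ] 0.09533434885755533 target 88.12512590965423 line 89.29428223326819 frommid 88.69765394199786
green [ 0.4562688  -0.20890475  0.067     ]
model [ 0.45530484 -0.21102324]
[0.284, -0.283, 0.163, 0.0]
[0.283, -0.283, 0.334, 0.0]
[0.283, -0.283, 0.384, 0.0]
```

The dial stayed at about 88.7–89.3°, and the target is 88.1–88.2°. That's within measurement noise of the line, so I'm moving to the button.

Call:
carry_out --pt "0.1 -0.1 0 0" --pt "0.2 -0.2 0.05 0" --pt "0.284 -0.287 0.12 0" --pt "0.284 -0.287 0.2 0" --pt "0.284 -0.287 0.28 0" --pt "0.284 -0.287 0.33 0" --pt "0.284 -0.287 0.34 0" --pt "0.284 -0.287 0.34 0"

```text
t: 8.35
tcp_pos: [0.4552, -0.2106, 0.2455]
tool_rot: [3.139, -0.006, -3.14]
force: [-0.3, -0.0, 0.0]
opening: 0.0001
```

```bash
python3 - <<'E'
from cell import r
from m import *
s=r.observe(); st(s)
c=r.snapshot("wrist"); cv2.imwrite("pics/w7.png",c["pixels"][:,:,::-1])
c=r.snapshot("side"); cv2.imwrite("pics/s7.png",cv2.resize(c["pixels"][180:290,220:420,::-1],None,fx=4,fy=4))
E
```

```text
t 8.35 tcp [ 0.4552 -0.2106  0.2455] rot [ 179.85   -0.32 -179.93] F [-0.32 -0.04  0.04] op 0.0001
```

View pics/w7.png

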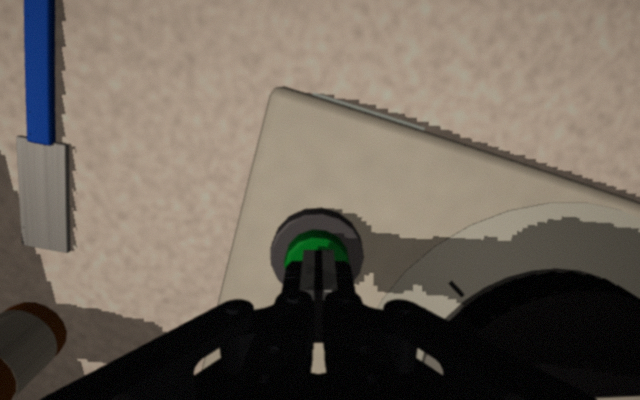

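View pics/s7.png

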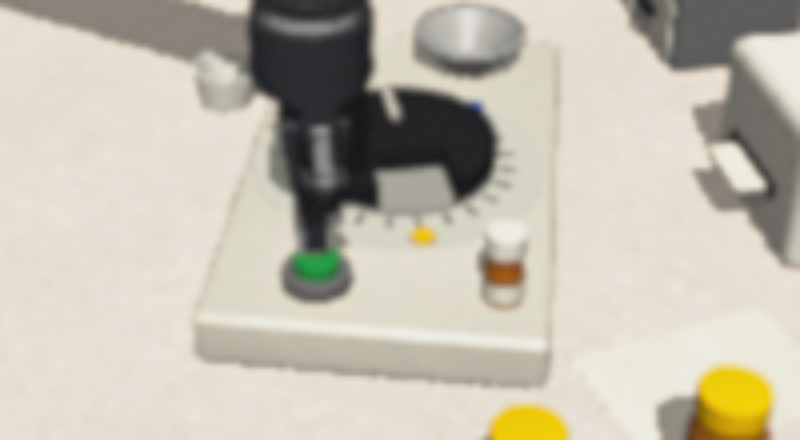

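The tip is directly over the green button (wrist px (318,245)). Pressing in small steps.

Call:
carry_out --pt "0 0 0.01 0" --pt "0 0 0.02 0" --pt "0 0 0.03 0" --pt "0 0 0.035 0" --pt "0 0 0.035 0" --pt "0 0 0.035 0"

```text
t: 9.05
tcp_pos: [0.4562, -0.211, 0.2367]
tool_rot: [3.141, -0.002, -3.141]
force: [1.3, 0.3, 3.2]
opening: 0.0003
```

Call:
carry_out --pt "0 0 0.008 0" --pt "0 0 0.015 0" --pt "0 0 0.015 0" --pt "0 0 0.015 0"

```text
t: 9.45
tcp_pos: [0.4565, -0.2108, 0.2342]
tool_rot: [-3.141, -0.004, -3.141]
force: [-6.5, 2.7, 21.7]
opening: -0.0001
```

The force jumped to 22 N against a spring maximum of 5 N, so the button has bottomed out. I'll check, then release straight up.

```bash
python3 - <<'E'
from cell import r
from m import *
for _ in range(2):
    c=r.snapshot("side"); s=r.observe(); st(s)
cv2.imwrite("pics/s8.png",cv2.resize(c["pixels"][180:290,220:420,::-1],None,fx=4,fy=4))
E
```

```text
t 9.5 tcp [ 0.4565 -0.2108  0.2342] rot [-179.94   -0.21 -179.94] F [-6.26  2.49 22.41] op 0.0001
t 9.55 tcp [ 0.4565 -0.2108  0.2342] rot [-179.94   -0.21 -179.94] F [-6.12  2.05 21.8 ] op 0.0001
```

Call:
carry_out --pt "0 0 -0.01 0" --pt "0 0 -0.03 0" --pt "0 0 -0.1 0" --pt "0 0 -0.25 0" --pt "0 0 -0.4 0" --pt "0 0 -0.45 0" --pt "0 0 -0.45 0" --pt "0 0 -0.45 0"

```text
t: 10.35
tcp_pos: [0.4563, -0.2108, 0.3678]
tool_rot: [-3.141, -0.006, -3.141]
force: [0.1, -0.8, -0.7]
opening: -0.0
```

```bash
python3 - <<'E'
from cell import r
from m import *
s=r.observe(); st(s)
c=r.snapshot("side"); cv2.imwrite("pics/s9.png",cv2.resize(c["pixels"][180:290,220:420,::-1],None,fx=4,fy=4))
c=r.snapshot("top"); cv2.imwrite("pics/t9.png",c["pixels"][:,:,::-1]);cv2.imwrite("pics/t9c.png",cv2.resize(c["pixels"][130:230,270:400,::-1],(780,600),interpolation=cv2.INTER_CUBIC))
E
```

```text
t 10.35 tcp [ 0.4563 -0.2108  0.3678] rot [-179.98   -0.32 -179.97] F [ 0.09 -0.76 -0.75] op -0.0
```

View pics/s8.png

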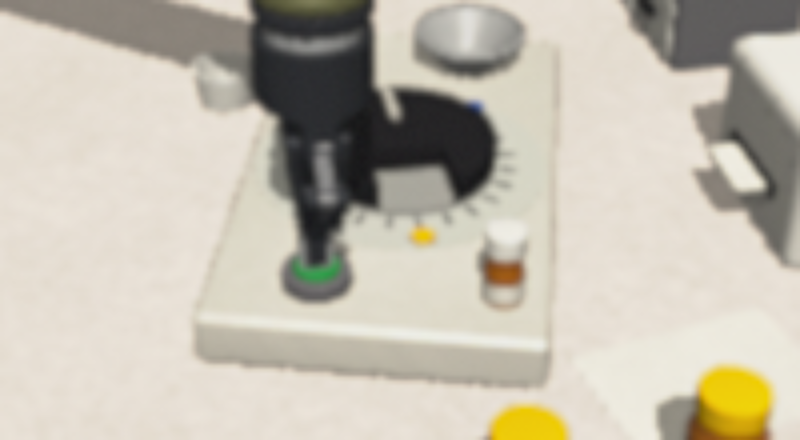

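View pics/s9.png

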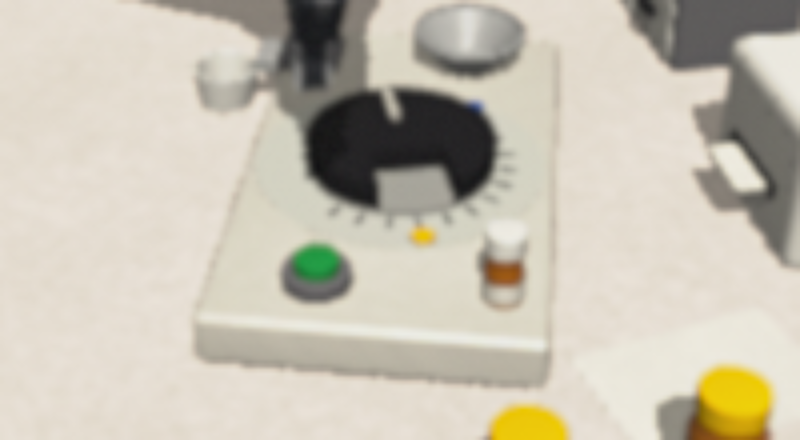

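View pics/t9.png

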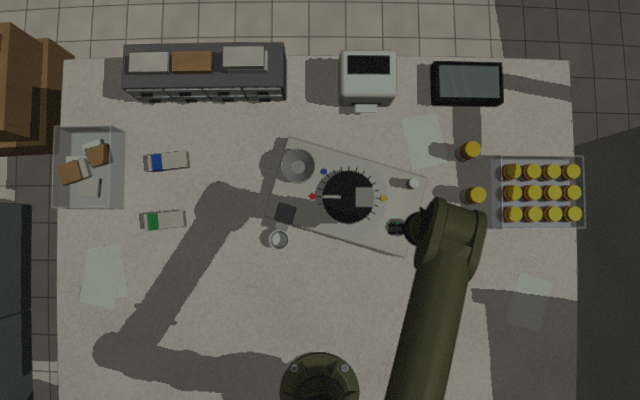

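View pics/t9c.png

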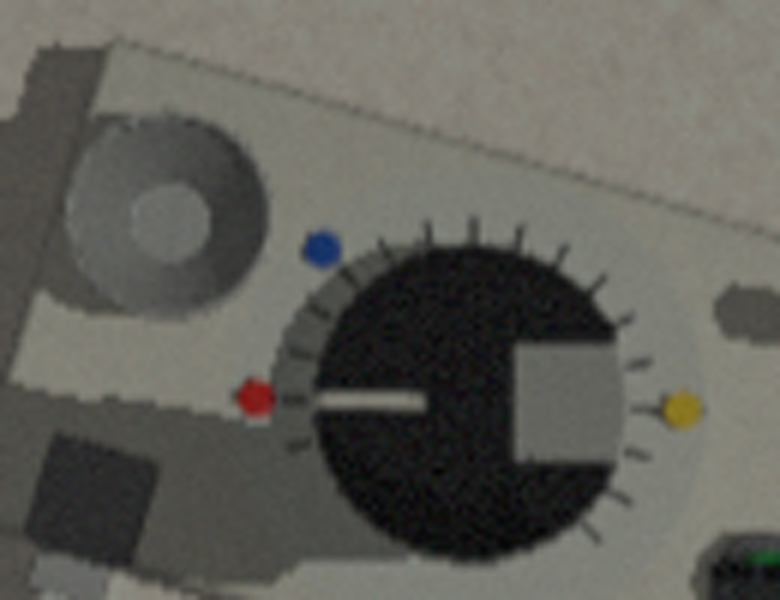

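```bash
python3 - <<'E'
from cell import r
from m import *
c=r.snapshot("top"); Q=lambda u,v,z:plane(c,((u+.5)/6-.5+270,(v+.5)/6-.5+130),z)
red,yel=Q(256,398,.049),Q(683,409.5,.049); i0,i1=Q(426,402,.07),Q(318,400.5,.07); mid=(red+yel)/2
print(mid,ang(yel,red),ang(i0,i1),ang(mid,i1))
E
```

```text
[ 0.53838506 -0.07939993  0.049     ] 88.2985929706017 89.04447176957012 89.57656336361164
```

```bash
python3 -c "
from cell import r
print(r.sign_off())"
```

```text
the job is handed in; nothing more can be done
None
```

The dial is set to the red pip's scale line and the green start button was then pressed fully and released. I handed the job in at about 10.4 s of the 48 s allowed.

- **Dial:** I pushed it about 128° counter-clockwise with the closed fingertips in the notch, using about 3 N, then backed off the wall and lifted out. The last camera checks put the index line at 88.7–89.6° in the world frame. The red pip's direction is 88.1–88.3°, so the line may sit about 0.5–1.3° past it. That is close to measurement noise, so I did not correct it.
- **Button:** At the bottom of the press the force was a steady 22 N, against the spring's 5 N, so I take it as fully down. The side view after lifting shows the button back up.
- **Other objects:** The final side and top pictures show the other things where they were, except that the arm hid the spatula in the final top view. No move went near it. The arm was clear of everything at hand-in.

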